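Fill the gap in the carton of sauce jars

TASK

A tamper was left in one of the four places of the jar carton: take it out and stand it upright in the steel pan. Then stand the fallen jar up on its foot on the bench and let go of it, and after that take it again and set it down, lid up, in the place that the tamper has freed. Be gentle: do not drop or topple the jar, and leave the packed jars and the other things where they are.

Things in the scene. Friction and masses are not known exactly. Their poses are not given: they have to be found in the camera images.
- jar: The jar that lies on its side on the bench: amber square glass jar, 50 x 50 mm, body 84 mm tall, with a round white lid 34 mm across and 26 mm tall on top (110 mm overall), about 0.3 kg. Origin: centre of the square glass body, 42 mm above its foot and 42 mm below the foot of the lid; z points from foot to lid, x and y are square to its sides.
- packed_a: One of three jars that already stand in the carton: amber square glass jar, 50 x 50 mm, body 84 mm tall, with a round white lid 34 mm across and 26 mm tall on top (110 mm overall), about 0.3 kg. Origin: centre of the square glass body, 42 mm above its foot and 42 mm below the foot of the lid; z points from foot to lid, x and y are square to its sides.
- packed_b: One of three jars that already stand in the carton: amber square glass jar, 50 x 50 mm, body 84 mm tall, with a round white lid 34 mm across and 26 mm tall on top (110 mm overall), about 0.3 kg. Origin: centre of the square glass body, 42 mm above its foot and 42 mm below the foot of the lid; z points from foot to lid, x and y are square to its sides.
- packed_c: One of three jars that already stand in the carton: amber square glass jar, 50 x 50 mm, body 84 mm tall, with a round white lid 34 mm across and 26 mm tall on top (110 mm overall), about 0.3 kg. Origin: centre of the square glass body, 42 mm above its foot and 42 mm below the foot of the lid; z points from foot to lid, x and y are square to its sides.
- tamper: Steel hand tamper that someone left standing in the fourth place of the carton: round base 46 mm across and 22 mm tall, thin neck, round handle 28 mm across from 74 to 126 mm above its foot, 130 mm tall overall, about 0.3 kg. Origin: centre of its foot; z points up its axis.
- carton: Open cardboard carton, fixed to the bench, 139 x 139 mm outside, 50 mm high, floor and walls 5 mm thick, divided by a cross of 5 mm walls (50 mm high too) into four square places, 62 mm inside, centred 33.5 mm from the carton's centre lines. Origin: centre of its underside; x and y along its walls, z up.
- place_1 (a point): Centre of the floor of one of the carton's four places (5 mm above the bench); axes as the carton's.
- place_2 (a point): Centre of the floor of one of the carton's four places (5 mm above the bench); axes as the carton's.
- place_3 (a point): Centre of the floor of one of the carton's four places (5 mm above the bench); axes as the carton's.
- place_4 (a point): Centre of the floor of one of the carton's four places (5 mm above the bench); axes as the carton's.
- pan: Shallow square steel pan, fixed to the bench, 130 x 130 mm outside, rim 14 mm high, floor and rim 3 mm thick. Origin: centre of its underside; x and y along its sides.
- label_roll: Bystander: roll of labels lying flat, 100 mm across, hole 72 mm, 45 mm high. Origin: centre of its underside.
- gift_box: Bystander: closed red gift box 100 x 100 x 55 mm with a thin white handle up to 103 mm. Origin: centre of its underside.
- spatula: Bystander: spatula lying on the bench beyond the carton. Origin: under its middle; its length lies along its x.
Not all that is in view belongs to the job. Leave any pink or purple look-alike of the jar alone.

How it is judged:
By the outcome, as a careful person would: the job done as asked, in the order asked, and still so for the second after the job is handed in, with the robot touching nothing.
It also fails if it takes over 72 s, if anything falls off the work surface, if the arm or the gripper's body presses on something with over 40 N, if the wrist force passes 120 N, or if a joint passes its speed limit or range.

ROBOT

A 6-joint arm with a two-finger parallel gripper is mounted at the origin on the work surface. World frame = base frame: x ahead of the robot, y to its left, z up, the work surface at z = 0. Lengths are in m, angles in rad, forces in N, time in s.
With the tool pointing down it reaches from about 0.25 to 0.8 m from the base axis. Payload 8.5 kg.
Tool frame: the origin (TCP) lies at the very end of the fingers, on their centre line; the grasp point (between the pads) lies 19 mm behind it (bot.grip_depth is the distance from the TCP to the grasp point, in m); z points along the fingers, y is the line along which they close (so a half turn about z gives the same grasp; the last joint's range is limited). The gripper opens to 85 mm and grips with 20 to 120 N. Pads are 22 mm wide; open, the fingers measure 114 mm over their backs; the gripper's body (76 mm by 85 mm) begins 54 mm behind the grasp point. The pads swing forward as they close: fully open they stand 13 mm farther back than shut.
Start: joints at [0, 0.238, -0.013, 1.319, 0, 1.571], TCP at [0.525, -0, 0.192] pointing down, gripper open.
Joint ranges: [-2.66, 2.66], [-1.03, 1.9], [-1.14, 1.46], [-1.82, 2.27], [-1.45, 1.34], [-3.14, 3.14]. Speed limits (rad/s): [2.22, 2.22, 2.79, 3.14, 3.14, 3.14].

INTERFACE

Orientations are given as a unit quaternion [x, y, z, w].
In Python, from bench import bot gives the robot as it stands.
- The arm moves only by the tool play_rows, never from a script. Its arguments are lists of equal length, an entry for each row: "dp": the shift along the tool's x, y, z each as a share of 1000 mm, from -1 to 1, a list of three; "rot": the turn, a rotation vector about the tool's x, y, z each as a share of 60 degrees, from -1 to 1, a list of three; "grip": the closure, from 0 (fully open) to 1 (shut). In form: {"dp": [[tx, ty, tz], ...], "rot": [[ax, ay, az], ...], "grip": [grip, ...]}. A call has 1 to 8 rows; each row is the pose to reach, as a shift and turn from the pose commanded when the call began, along the tool's axes at that moment; what a row does not reach only later rows make up. A row lasts 1/8 s, in which the tool goes at most 62.5 mm and 10.7 degrees, less where a joint would pass 70% of its speed; a pose out of reach is approached as far as the arm can. A call with a number of a shift or a turn outside -1 to 1 is refused whole. A call with a gripper value outside its range is refused whole. The fingers move at their own pace and stop on an object; "newtons" is the grip in N (left out, the last holds). Time passes only in rows, so rows that repeat a pose let the fingers close. It gives the time, the measured TCP pose, the force, the opening and the grip force at its end, in the units of the state.
- bot.state(): the state, without advancing time (a new reading comes with each control period).
- bot.grab_frame(name): name is "scene" or "side" or "wrist"; returns a dict with "image" (400x640x3 uint8, red, green, blue), "K" (3x3 intrinsics, pixels), "eye" and "rotation" of the camera in the world. Camera axes: x right, y down, z forward; pixel columns grow to the right and rows downward; lengths in m; the calibration is good to about 2 mm. A picture is of the moment at which its call begins. There is no depth.
- bot.finish_job(): hands the job in; it is judged then, once.
The state is a dict: "clock": time; "q": joint angles; "joint_vel": joint speeds; "joint_efforts": joint torques, N m; "position": TCP position; "tool_rot": TCP orientation; "wrist_force": force on the tool from outside, world axes, zero at the start; "ft_torque": the same for the moment, N m; "width": finger opening in m; "grasp_force": force on a finger pad.
Only numpy, scipy, OpenCV 4.12 (cv2) and the standard library are available. Lean on these libraries where they do the work, as an engineer would, in place of code of your own. Each camera call takes 0.05 s, during which the arm holds its last target. There are 200 camera calls.

## Working session

There is one attempt and no reset: what is moved stays moved. The work goes in short steps, Python scripts to look and compute and a tool call to move; the robot and the scene stay as the last step left them, time stands still between calls to the robot, and variables do not carry over. Pictures are saved under pics/ and viewed, at most 10 in all, crops included, and the job is handed in when it is done.

Besides the shell and the picture viewer there is one more tool, called as name(argument=value, ...), one argument or row to a line, values as JSON. play_rows: Moves the arm, as the interface text tells. Shift numbers are shares of 1000 mm and turn numbers shares of 60 degrees, none past 1 either way. Its arguments: {"type":"object","properties":{"dp":{"type":"array","items":{"type":"array","items":{"type":"number","minimum":-1,"maximum":1}}},"rot":{"type":"array","items":{"type":"array","items":{"type":"number","minimum":-1,"maximum":1}}},"grip":{"type":"array","items":{"type":"number"}},"newtons":{"type":"number"}},"required":["dp","rot","grip"]}

```bash
mkdir -p pics; ls
python3 - <<'E'
from bench import bot
import cv2,numpy as np,pickle
F={}
for n in ["scene","side","wrist"]:
    f=bot.grab_frame(n);F[n]=f
    cv2.imwrite(f"pics/{n}0.png",f["image"][:,:,::-1])
    print(n,f["K"].tolist(),np.round(f["eye"],4),np.round(f["rotation"],4).tolist())
pickle.dump(F,open("f0.pkl","wb"))
print(bot.state())
E
```

```text
pics
scene [[393.7859718083472, 0.0, 318.12201254318575], [0.0, 393.7859718083472, 207.505263561512], [0.0, 0.0, 1.0]] [0.836  0.5793 1.0122] [0.2102, 0.9384, -0.2665, -0.0652]
side [[506.1597118964588, 0.0, 313.91866609095456], [0.0, 506.1597118964588, 203.95871848034636], [0.0, 0.0, 1.0]] [ 0.251  -0.9546  0.8621] [0.8824, -0.1407, 0.068, -0.4438]
wrist [[356.91901654022524, 0.0, 318.1323512698106], [0.0, 356.91901654022524, 197.7731025863803], [0.0, 0.0, 1.0]] [0.5243 0.0758 0.3732] [0.9888, 0.0001, -0.0003, 0.1494]
{'clock': 0.15, 'q': array([-6.19980241e-06,  2.38639676e-01, -1.40624114e-02,  1.31926109e+00,
        3.87587112e-06,  1.57080319e+00]), 'joint_vel': array([-0.00077413, -0.00240849,  0.00164425,  0.00022378, -0.00088235,
       -0.00044489]), 'joint_efforts': array([-5.83120764e-04, -5.39078343e+01,  3.46597445e+01,  1.44879267e-02,
       -3.84108148e-05, -6.07092011e-05]), 'position': array([ 5.24605388e-01, -1.90946041e-06,  1.91126394e-01]), 'tool_rot': array([ 7.07111280e-01,  7.07102042e-01, -4.11172716e-04, -4.13913097e-04]), 'wrist_force': array([ 0.58536219, -0.52549366,  0.15159635]), 'ft_torque': array([ 0.00971601, -0.00348659, -0.00623492]), 'grasp_force': 0.0, 'width': 0.08548493759912941}
```

View pics/scene0.png

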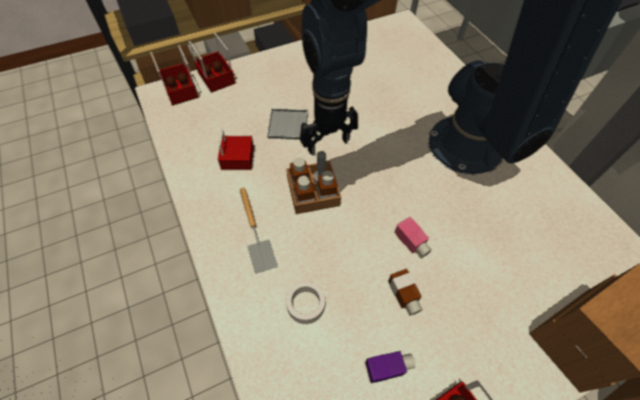

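View pics/side0.png

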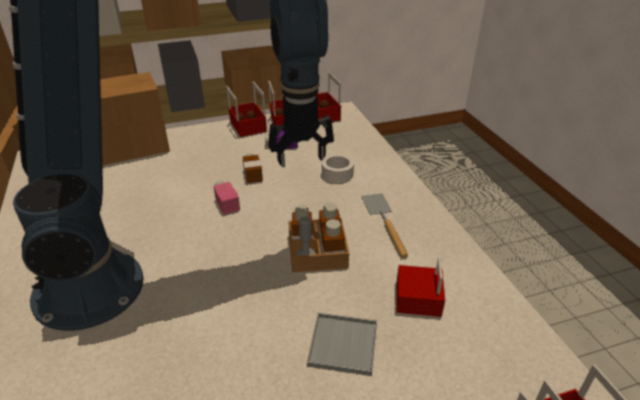

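The scene view shows the robot at the upper right, the pan at (288,123) and the carton at (314,187), with the tamper near (322,162). 
Things that could be taken for the jar: pink (412,236), amber lying (406,292), purple (390,366), and the packed amber ones at (303,168), (304,185), (327,180). By the description I choose the amber one lying at (406,292). 
The side view shows the pan at (343,343), the carton at (320,245), the tamper at (304,230) and the amber jar at (252,168). One close crop will check this.

```bash
cat > h.py <<'E'
import numpy as np,cv2
from scipy.spatial.transform import Rotation as R
def cast(f,px,z):
    px=np.atleast_2d(np.array(px,float))
    d=np.c_[px,np.ones(len(px))]@np.linalg.inv(f["K"]).T
    d=R.from_quat(f["rotation"]).apply(d)
    return f["eye"]+d*((z-f["eye"][2])/d[:,2])[:,None]
def proj(f,P):
    c=R.from_quat(f["rotation"]).inv().apply(np.atleast_2d(P)-f["eye"])@f["K"].T
    return c[:,:2]/c[:,2:]
E
python3 - <<'E'
import pickle,cv2,numpy as np
from h import *
F=pickle.load(open("f0.pkl","rb"))
def crop(n,x,y,w,h):
    return cv2.resize(F[n]["image"][y:y+h,x:x+w,::-1],(400,300),interpolation=cv2.INTER_CUBIC)
a=np.hstack([crop("scene",366,262,80,60),crop("scene",270,148,88,66)])
b=np.hstack([crop("side",216,140,80,60),crop("side",276,200,96,72)])
cv2.imwrite("pics/m.png",np.vstack([a,b]))
print(cast(F["scene"],[[314,187],[288,123],[406,292],[306,303],[236,152]],.0).round(3))
print(cast(F["side"],[[320,268],[343,343],[252,168]],.0).round(3))
E
```

```text
[[ 0.536 -0.058  0.   ]
 [ 0.503 -0.342  0.   ]
 [ 0.458  0.356  0.   ]
 [ 0.712  0.269  0.   ]
 [ 0.71  -0.294  0.   ]]
[[ 0.538 -0.104  0.   ]
 [ 0.512 -0.332 -0.   ]
 [ 0.478  0.392  0.   ]]
```

View pics/m.png

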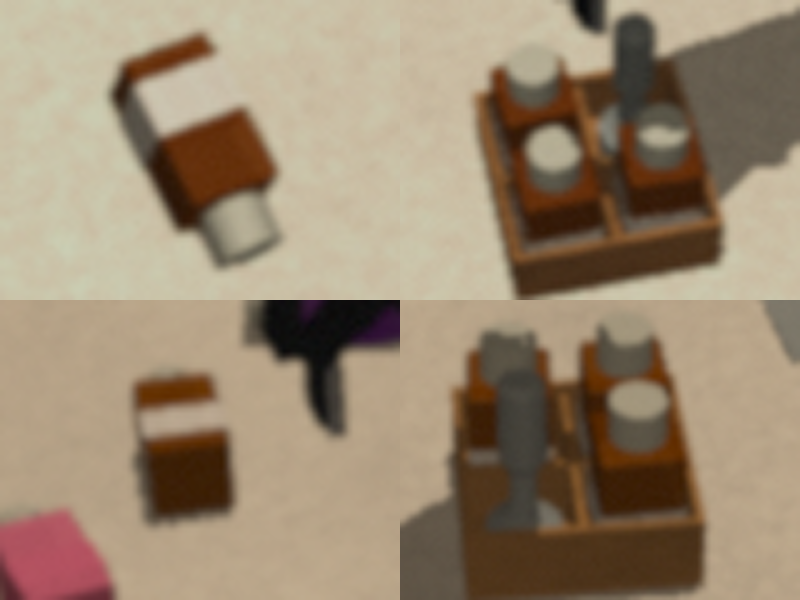

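View pics/wrist0.png

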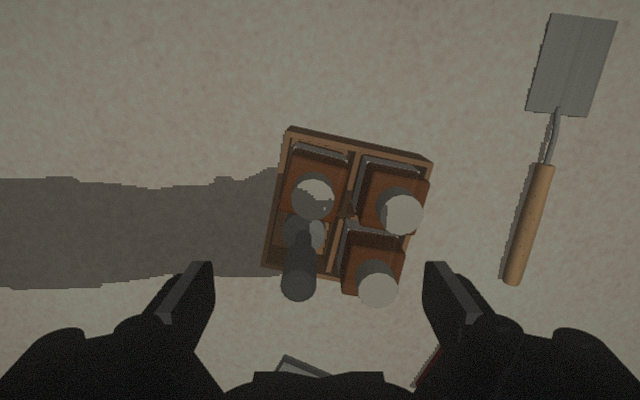

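The crop shows the amber jar with a white label band (choice confirmed), lid towards the lower right, and the tamper in the carton place nearest the robot on the -y side. The wrist view shows the tamper top disc at (298,285) and the carton corners at (287,127), (433,162) and (262,267).

Run:
```python
import pickle
from h import *
F=pickle.load(open("f0.pkl","rb"))
w,s,d=F["wrist"],F["scene"],F["side"]
print("tamper top wrist",cast(w,[[298,285]],.135).round(4))
# scene: top of handle crop(634,28)-> 270+234*.22,148+28*.22 ; side crop (522,380-300)->276+122*.24
print("scene",cast(s,[[270+234*.22,148+27*.22]],.133).round(4),"side",cast(d,[[276+122*.24,200+83*.24]],.133).round(4))
print("carton",cast(w,[[290,136],[432,171],[262,267]],.05).round(4))
c=lambda x,y:[366+x*.2,262+y*.2]
print("jar lid end, body pts", cast(s,[c(178,55),c(245,160),c(165,48)],.05).round(4), cast(s,[c(240,235),c(235,195)],.025).round(4))
# pan mask corners
for n,f,box in(("scene",s,(255,95,320,145)),("side",d,(295,300,390,385))):
    x0,y0,x1,y1=box;im=f["image"][y0:y1,x0:x1]
    hsv=cv2.cvtColor(im,cv2.COLOR_RGB2HSV);lab=im.astype(int)
    m=((lab[...,0]-lab[...,2])<12).astype(np.uint8)
    c_=max(cv2.findContours(m,0,2)[0],key=cv2.contourArea)
    r=cv2.approxPolyDP(cv2.convexHull(c_),5,True)[:,0]+[x0,y0]
    P=cast(f,r,.014);print(n,r.tolist(),P.round(3).tolist(),P.mean(0).round(3))
```

```text
tamper top wrist [[ 0.5089 -0.0669  0.135 ]]
scene [[ 0.507  -0.0696  0.133 ]] side [[ 0.512  -0.0738  0.133 ]]
carton [[ 0.4988  0.034   0.05  ]
 [ 0.6295  0.0018  0.05  ]
 [ 0.4675 -0.0973  0.05  ]]
jar lid end, body pts [[0.4593 0.318  0.05  ]
 [0.4587 0.3812 0.05  ]
 [0.4634 0.3118 0.05  ]] [[0.4729 0.4085 0.025 ]
 [0.4638 0.3897 0.025 ]]
scene [[319, 100], [319, 139], [313, 144], [269, 137]] [[0.362, -0.386, 0.014], [0.442, -0.219, 0.014], [0.47, -0.207, 0.014], [0.59, -0.297, 0.014]] [ 0.466 -0.277  0.014]
side [[337, 368], [343, 369]] [[0.476, -0.394, 0.014], [0.486, -0.4, 0.014]] [ 0.481 -0.397  0.014]
```

play_rows(
  dp=[
    [-0.035,-0.008,0],
    [-0.069,-0.0155,0],
    [-0.069,-0.0155,0],
    [-0.069,-0.0155,0.02],
    [-0.069,-0.0155,0.04],
    [-0.069,-0.0155,0.04],
  ],
  rot=[
    [0,0,0],
    [0,0,0],
    [0,0,0],
    [0,0,0],
    [0,0,0],
    [0,0,0],
  ],
  grip=[0.38,0.38,0.38,0.38,0.38,0.38],
  newtons=40,
)

```text
clock: 0.9
position: [0.5085, -0.0683, 0.1504]
tool_rot: [0.707, 0.707, -0.001, -0.001]
wrist_force: [-0.9, 1.0, 0.4]
width: 0.0533
grasp_force: 0.0
```

Run:
```python
from bench import bot
import pickle
from h import *
f=bot.grab_frame("wrist");pickle.dump(f,open("f1.pkl","wb"))
cv2.imwrite("pics/w1.png",f["image"][:,:,::-1])
print(proj(f,[[.509,-.069,.135],[.509,-.069,.1504],[.5085,-.0683,.10]]).round(1))
```

```text
[[319.8 222.6]
 [319.8 232.7]
 [318.9 203.2]]
```

View pics/w1.png

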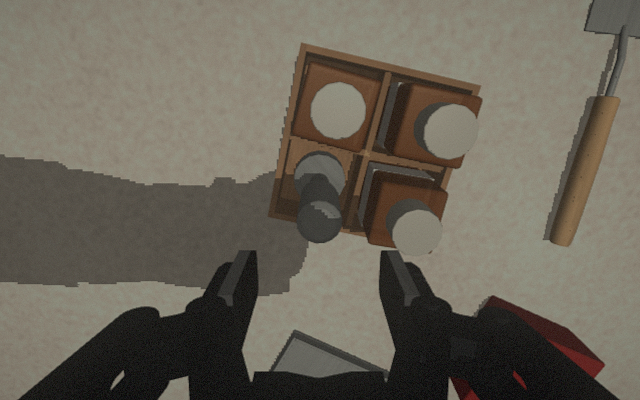

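The tamper top is at (319,221) against a prediction of (320,223), so it is centred between the fingers.

play_rows(
  dp=[
    [0,0,0.03],
    [0,0,0.057],
    [0,0,0.057],
    [0,0,0.057],
    [0,0,0.057],
    [0,0,0.057],
    [0,0,0.057],
  ],
  rot=[
    [0,0,0],
    [0,0,0],
    [0,0,0],
    [0,0,0],
    [0,0,0],
    [0,0,0],
    [0,0,0],
  ],
  grip=[0.38,0.38,0.38,0.7,0.9,1,1],
  newtons=40,
)

```text
clock: 1.82
position: [0.5099, -0.0691, 0.0954]
tool_rot: [0.707, 0.707, 0.0, 0.0]
wrist_force: [-0.7, -0.8, 6.0]
width: -0.0003
grasp_force: 3.0
```

Run:
```python
from bench import bot
import pickle
from h import *
f=bot.grab_frame("wrist");g=bot.grab_frame("side");s=bot.grab_frame("scene")
k=lambda i,x,y,w,h:cv2.resize(i[y:y+h,x:x+w,::-1],(400,300),interpolation=cv2.INTER_CUBIC)
cv2.imwrite("pics/m2.png",np.vstack([cv2.resize(f["image"][...,::-1],(800,300)),np.hstack([k(g["image"],260,170,120,90),k(s["image"],270,120,100,75)])]))
print(bot.state()["width"],bot.state()["position"])
```

```text
1.3003017733243785e-06 [ 0.50995726 -0.06905718  0.09533988]
```

View pics/m2.png

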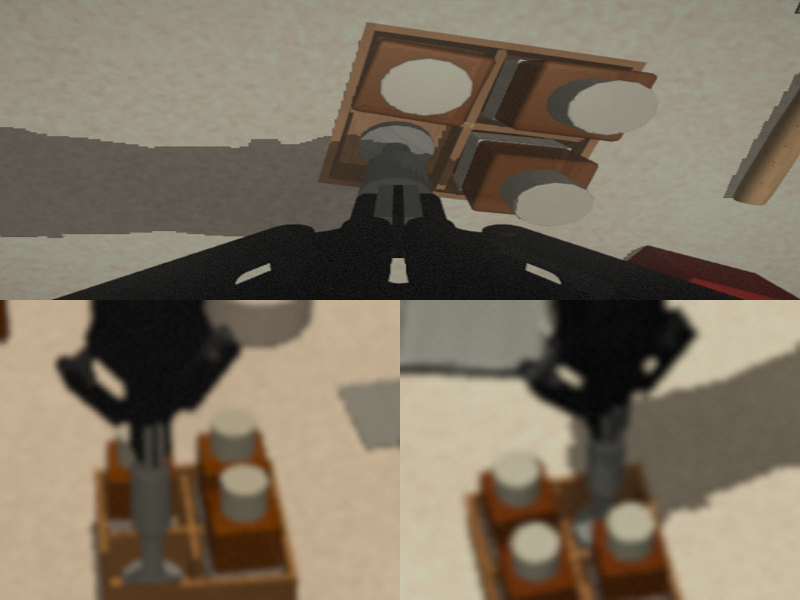

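Run:
```python
from bench import bot
from h import *
p=bot.state()["position"]
for n in("side","scene","wrist"):
    f=bot.grab_frame(n)
    q=proj(f,[p,p+[0,0,.035],[.509,-.069,.135],[.509,-.069,.005]])
    # to montage coordinates
    if n=="side": q=(q-[260,170])*[400/120,300/90]+[0,300]
    if n=="scene": q=(q-[270,120])*4+[400,300]
    if n=="wrist": q=q*[800/640,300/400]
    print(n,q.round(0).tolist())
```

```text
side [[147.0, 505.0], [146.0, 466.0], [145.0, 461.0], [148.0, 599.0]]
scene [[602.0, 470.0], [602.0, 440.0], [604.0, 435.0], [601.0, 542.0]]
wrist [[399.0, 174.0], [399.0, 196.0], [396.0, 199.0], [397.0, 141.0]]
```

Run:
```python
import pickle
from bench import bot
from h import *
F=pickle.load(open("f0.pkl","rb"))
print(bot.grip_depth,[a for a in dir(bot) if a[0]!='_'])
T=np.array([.5246,0,.191])
for sx in(-.0427,.0427):
  for dz in(0,.013,.03,.045,.06):
    print(sx,dz,[proj(F[n],T+[sx,0,dz]).round(0)[0].tolist() for n in F])
```

```text
0.0187 ['MotionError', 'finish_job', 'grab_frame', 'grip_depth', 'state']
-0.0427 0 [[342.0, 155.0], [283.0, 184.0], [241.0, 231.0]]
-0.0427 0.013 [[342.0, 152.0], [283.0, 180.0], [236.0, 241.0]]
-0.0427 0.03 [[342.0, 148.0], [283.0, 174.0], [228.0, 256.0]]
-0.0427 0.045 [[343.0, 144.0], [283.0, 168.0], [220.0, 272.0]]
-0.0427 0.06 [[343.0, 140.0], [282.0, 163.0], [210.0, 291.0]]
0.0427 0 [[313.0, 166.0], [318.0, 178.0], [397.0, 232.0]]
0.0427 0.013 [[313.0, 163.0], [318.0, 173.0], [402.0, 241.0]]
0.0427 0.03 [[313.0, 159.0], [318.0, 167.0], [410.0, 256.0]]
0.0427 0.045 [[313.0, 155.0], [318.0, 162.0], [418.0, 272.0]]
0.0427 0.06 [[313.0, 151.0], [318.0, 156.0], [429.0, 291.0]]
```

The images show the real fingertips about 40 mm behind the reported TCP: open tips in the first side view are at (281,163) and (322,158), and the shut fingers now rest on the tamper top at z 0.135 while 0.095 is reported. I'll allow for that tool-length error from here on. Next: lift, half open, and go 40 mm deeper.

play_rows(
  dp=[
    [0,0,-0.02],
    [0,0,-0.02],
    [0,0,-0.02],
    [0,0,-0.02],
    [0,0,0.01],
    [0,0,0.038],
    [0,0,0.038],
  ],
  rot=[
    [0,0,0],
    [0,0,0],
    [0,0,0],
    [0,0,0],
    [0,0,0],
    [0,0,0],
    [0,0,0],
  ],
  grip=[0.38,0.38,0.38,0.38,0.38,0.38,0.38],
)

```text
clock: 3.0
position: [0.5075, -0.0687, 0.0547]
tool_rot: [0.707, 0.707, -0.001, -0.002]
wrist_force: [-0.5, -0.5, 0.1]
width: 0.0527
grasp_force: 0.0
```

play_rows(
  dp=[
    [0,0,0],
    [0,0,0],
    [0,0,0],
    [0,0,0],
  ],
  rot=[
    [0,0,0],
    [0,0,0],
    [0,0,0],
    [0,0,0],
  ],
  grip=[0.7,0.9,1,1],
)

```text
clock: 3.5
position: [0.5098, -0.0691, 0.0576]
tool_rot: [0.707, 0.707, 0.0, 0.001]
wrist_force: [-2.3, -0.1, 5.4]
width: 0.0269
grasp_force: 39.8
```

Run:
```python
import pickle
from h import *
F=pickle.load(open("f0.pkl","rb"))
P=cast(F["side"],[[317,316],[376,320],[372,372],[309,367]],.014);print(P.round(3).tolist(),P.mean(0).round(4))
P=cast(F["scene"],[[274,110],[308,110],[308,139],[268,137]],.014);print(P.round(3).tolist(),P.mean(0).round(4))
f=pickle.load(open("f1.pkl","rb"))
# carton again from second wrist view: rim corners
P=cast(f,[[302,45],[480,88],[270,216]],.05);print(P.round(4).tolist(),((P[1]+P[2])/2).round(4))
```

```text
[[0.48, -0.257, 0.014], [0.597, -0.307, 0.014], [0.537, -0.424, 0.014], [0.425, -0.375, 0.014]] [ 0.5096 -0.3408  0.014 ]
[[0.528, -0.407, 0.014], [0.419, -0.357, 0.014], [0.475, -0.234, 0.014], [0.593, -0.299, 0.014]] [ 0.504  -0.3243  0.014 ]
[[0.496, 0.0371, 0.05], [0.6302, 0.0071, 0.05], [0.4673, -0.096, 0.05]] [ 0.5488 -0.0444  0.05  ]
```

play_rows(
  dp=[
    [0,0,-0.015],
    [0,0,-0.04],
    [0,0,-0.08],
    [0,0,-0.13],
    [0,0,-0.13],
  ],
  rot=[
    [0,0,0],
    [0,0,0],
    [0,0,0],
    [0,0,0],
    [0,0,0],
  ],
  grip=[1,1,1,1,1],
)

```text
clock: 4.12
position: [0.5119, -0.0693, 0.191]
tool_rot: [0.707, 0.707, 0.002, 0.003]
wrist_force: [-0.1, 1.0, -4.1]
width: 0.027
grasp_force: 40.1
```

play_rows(
  dp=[
    [-0.05,-0.001,0],
    [-0.1,-0.002,0],
    [-0.16,-0.003,0],
    [-0.22,-0.003,0],
    [-0.25,-0.003,0],
    [-0.265,-0.003,0],
    [-0.265,-0.003,0.03],
    [-0.265,-0.003,0.07],
  ],
  rot=[
    [0,0,0],
    [0,0,0],
    [0,0,0],
    [0,0,0],
    [0,0,0],
    [0,0,0],
    [0,0,0],
    [0,0,0],
  ],
  grip=[1,1,1,1,1,1,1,1],
)

```text
clock: 5.12
position: [0.507, -0.3337, 0.1162]
tool_rot: [0.707, 0.707, 0.0, 0.001]
wrist_force: [0.5, -0.3, -4.2]
width: 0.0269
grasp_force: 40.1
```

play_rows(
  dp=[
    [0,0,0.02],
    [0,0,0.04],
    [0,0,0.055],
    [0,0,0.055],
    [0,0,0.058],
    [0,0,0.06],
    [0,0,0.06],
  ],
  rot=[
    [0,0,0],
    [0,0,0],
    [0,0,0],
    [0,0,0],
    [0,0,0],
    [0,0,0],
    [0,0,0],
  ],
  grip=[1,1,1,1,1,1,1],
)

```text
clock: 6.0
position: [0.5066, -0.3341, 0.0569]
tool_rot: [0.707, 0.707, 0.0, 0.0]
wrist_force: [-0.8, 0.6, -3.7]
width: 0.0271
grasp_force: 40.2
```

Not yet on the floor; ease down.

play_rows(
  dp=[
    [0,0,0.001],
    [0,0,0.002],
    [0,0,0.003],
    [0,0,0.003],
  ],
  rot=[
    [0,0,0],
    [0,0,0],
    [0,0,0],
    [0,0,0],
  ],
  grip=[1,1,1,1],
)

```text
clock: 6.5
position: [0.5068, -0.3343, 0.0557]
tool_rot: [0.707, 0.707, 0.0, 0.001]
wrist_force: [-3.9, 3.6, 13.7]
width: 0.0267
grasp_force: 42.3
```

play_rows(
  dp=[
    [0,0,-0.001],
    [0,0,-0.001],
    [0,0,-0.001],
    [0,0,-0.001],
    [0,0,-0.02],
    [0,0,-0.06],
    [0,0,-0.12],
    [0,0,-0.16],
  ],
  rot=[
    [0,0,0],
    [0,0,0],
    [0,0,0],
    [0,0,0],
    [0,0,0],
    [0,0,0],
    [0,0,0],
    [0,0,0],
  ],
  grip=[0.8,0.5,0.3,0.3,0.3,0.3,0.2,0],
)

```text
clock: 7.5
position: [0.5069, -0.3343, 0.2163]
tool_rot: [0.707, 0.707, 0.0, 0.001]
wrist_force: [-0.1, -0.9, 0.6]
width: 0.0839
grasp_force: 0.0
```

Run:
```python
from bench import bot
import pickle
from h import *
F={n:bot.grab_frame(n) for n in("scene","side")}
pickle.dump(F,open("f2.pkl","wb"))
k=lambda n,x,y:cv2.resize(F[n]["image"][y:y+90,x:x+120,::-1],(400,300),interpolation=cv2.INTER_CUBIC)
cv2.imwrite("pics/m3.png",np.vstack([np.hstack([k("scene",350,240),k("side",190,120)]),np.hstack([k("scene",240,80),k("side",280,300)])]))
s=bot.state();print(s["position"],s["q"].round(3))
```

```text
[ 0.50827427 -0.33518732  0.21841493] [-0.583  0.374  0.249  1.439 -0.     0.988]
```

View pics/m3.png

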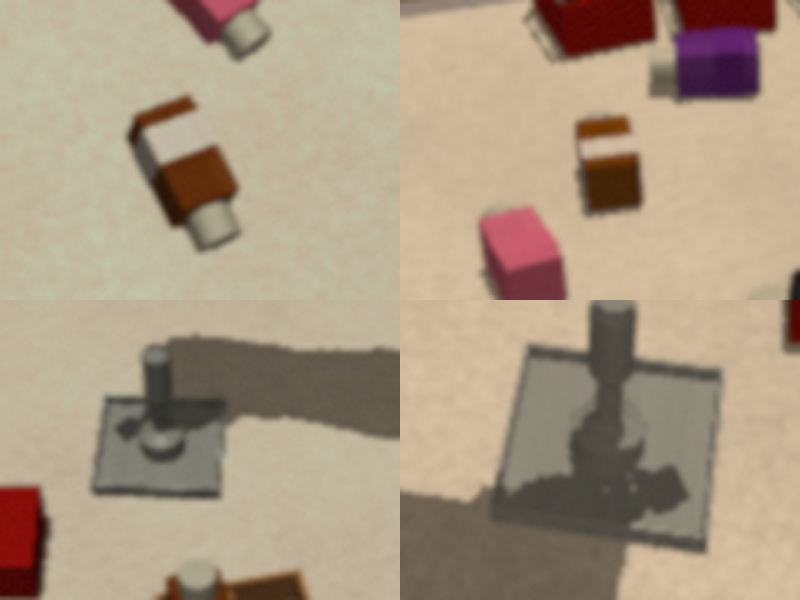

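The tamper stands upright in the pan: its base is near the pan centre in both lower crops, at about (162,440) and (605,440). The amber jar has not moved. Next I move over it to measure with the wrist camera.

play_rows(
  dp=[
    [0.06,0,0],
    [0.12,0,0],
    [0.18,-0.01,0],
    [0.24,-0.015,0],
    [0.3,-0.02,0],
    [0.36,-0.03,0],
    [0.42,-0.035,0],
    [0.48,-0.04,0],
  ],
  rot=[
    [0,0,0],
    [0,0,0],
    [0,0,0],
    [0,0,0],
    [0,0,0],
    [0,0,0],
    [0,0,0],
    [0,0,0],
  ],
  grip=[0,0,0,0,0,0,0,0],
)

```text
clock: 8.6
position: [0.4658, 0.1478, 0.213]
tool_rot: [0.707, 0.707, -0.0, -0.0]
wrist_force: [1.5, -0.3, -0.1]
width: 0.0857
grasp_force: 0.0
```

play_rows(
  dp=[
    [0.06,-0.001,0],
    [0.11,-0.002,0],
    [0.144,-0.003,0],
    [0.144,-0.003,0],
    [0.144,-0.003,0],
  ],
  rot=[
    [0,0,0],
    [0,0,0],
    [0,0,0],
    [0,0,0],
    [0,0,0],
  ],
  grip=[0,0,0,0,0],
)

```text
clock: 9.22
position: [0.4631, 0.2894, 0.2129]
tool_rot: [0.707, 0.707, -0.001, -0.0]
wrist_force: [-0.1, -0.4, 1.1]
width: 0.0857
grasp_force: 0.0
```

Run:
```python
from bench import bot
import pickle
from h import *
f=bot.grab_frame("wrist")
pickle.dump(f,open("f3.pkl","wb"))
im=f["image"];cv2.imwrite("pics/w3.png",im[:,:,::-1])
hsv=cv2.cvtColor(im,cv2.COLOR_RGB2HSV)
m=cv2.inRange(hsv,(5,120,20),(18,255,255))
for c in cv2.findContours(m,0,2)[0]:
    if cv2.contourArea(c)>200: print(cv2.contourArea(c),cv2.minAreaRect(c))
s=bot.state();print(s["position"],s["q"].round(3))
```

```text
578.0 ((320.4602355957031, 139.99681091308594), (49.40217208862305, 13.556690216064453), 4.573921203613281)
2129.5 ((325.6241760253906, 78.0103530883789), (53.06606674194336, 43.26669692993164), 4.763640880584717)
[0.46328735 0.28909619 0.21319013] [ 0.558  0.27   0.085  1.387 -0.     2.129]
```

View pics/w3.png

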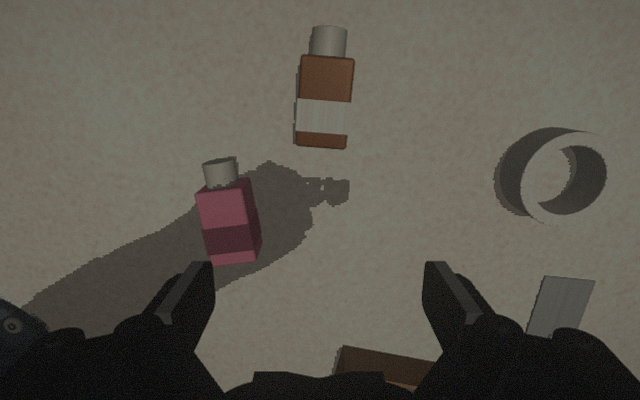

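The wrist view shows the amber jar's upper side with corners (302,55), (354,58), (346,149), (296,146), and its lid pointing up-image at (328,40). The pink look-alike is at (228,215), well apart from it.

Run:
```python
import pickle
from h import *
f=pickle.load(open("f3.pkl","rb"))
P=cast(f,[[302,55],[354,58],[346,149],[296,146]],.05);print(P.round(4).tolist(),P.mean(0).round(4))
d=(P[0]+P[1]-P[2]-P[3])/2;print(d,np.linalg.norm(d),np.degrees(np.arctan2(d[1],d[0])),np.linalg.norm(P[1]-P[0]),np.linalg.norm(P[2]-P[3]))
P=cast(f,[[198,195],[258,262],[231,158]],.05);print("pink",P.round(3).tolist())
```

```text
[[0.4481, 0.3929, 0.05], [0.495, 0.3904, 0.05], [0.4897, 0.3079, 0.05], [0.4412, 0.3108, 0.05]] [0.4685 0.3505 0.05  ]
[0.0060744 0.0822832 0.       ] 0.08250711089928196 85.77790406338775 0.046955923818185606 0.048575488392992874
pink [[0.341, 0.261, 0.05], [0.398, 0.186, 0.05], [0.377, 0.299, 0.05]]
```

```bash
cat > plan.py <<'E'
from h import *
yaw=np.radians(-4.2); a=np.array([np.cos(yaw),np.sin(yaw),0]); d=np.array([-np.sin(yaw),np.cos(yaw),0])
R0=R.from_matrix(np.array([[0,1,0],[1,0,0],[0,0,-1.]]))
Ry=R.from_euler('z',yaw)*R0
def pose(G,phi,back=.068):          # grasp point, tilt deg -> reported TCP pose
    r=Ry*R.from_rotvec([0,np.radians(phi),0]); return np.array(G)+back*r.apply([0,0,1]),r
def rel(p0,p1):
    dp=p0[1].inv().apply(p1[0]-p0[0]); rv=np.degrees((p0[1].inv()*p1[1]).as_rotvec())/60
    return dp.round(4).tolist(),rv.round(4).tolist()
G=np.array([.4692,.3605,.033])
E
python3 - <<'E'
from plan import *
now=(np.array([.4635,.290,.214]),R0)
g=pose(G,-25); zt=g[1].apply([0,0,1])
pre=(g[0]-.08*zt,g[1])
print("pre",pre[0],rel(now,pre)); print("tip z low",G[2]-.019*np.cos(.436)-.011*np.sin(.436))
E
```

```text
pre [0.46957142 0.3655578  0.04387569] ([0.0756, 0.0061, 0.1701], [0.0153, -0.4165, 0.0689])
tip z low 0.011131996941789981
```

play_rows(
  dp=[
    [0.03,0.002,0],
    [0.06,0.004,0.02],
    [0.0756,0.0061,0.06],
    [0.0756,0.0061,0.11],
    [0.0756,0.0061,0.15],
    [0.0756,0.0061,0.17],
    [0.0756,0.0061,0.17],
  ],
  rot=[
    [0.005,-0.15,0.025],
    [0.01,-0.3,0.05],
    [0.0153,-0.4165,0.0689],
    [0.0153,-0.4165,0.0689],
    [0.0153,-0.4165,0.0689],
    [0.0153,-0.4165,0.0689],
    [0.0153,-0.4165,0.0689],
  ],
  grip=[0,0,0,0,0,0,0],
  newtons=60,
)

```text
clock: 10.15
position: [0.4693, 0.3637, 0.0424]
tool_rot: [0.715, 0.664, -0.16, 0.147]
wrist_force: [0.5, 1.2, 0.7]
width: 0.0855
grasp_force: 0.0
```

Run:
```python
from bench import bot
from plan import *
s=bot.state();print(s["position"],s["tool_rot"],(pose(G,-25)[1]).as_quat(),s["q"].round(2))
F={n:bot.grab_frame(n) for n in("scene","side","wrist")}
k=lambda n,x,y:cv2.resize(F[n]["image"][y:y+90,x:x+120,::-1],(400,300),interpolation=cv2.INTER_CUBIC)
w=cv2.resize(F["wrist"]["image"][...,::-1],(480,300))
cv2.imwrite("pics/m4.png",np.vstack([np.hstack([k("scene",350,220),k("side",200,90)]),np.pad(w,((0,0),(160,160),(0,0)))]))
```

```text
[0.46931584 0.36373596 0.04240652] [ 0.71536046  0.6639974  -0.16027804  0.14723387] [ 0.71517871  0.66458507 -0.1585513   0.14733496] [ 0.82  0.72  0.3   1.5  -0.27  2.51]
```

View pics/m4.png

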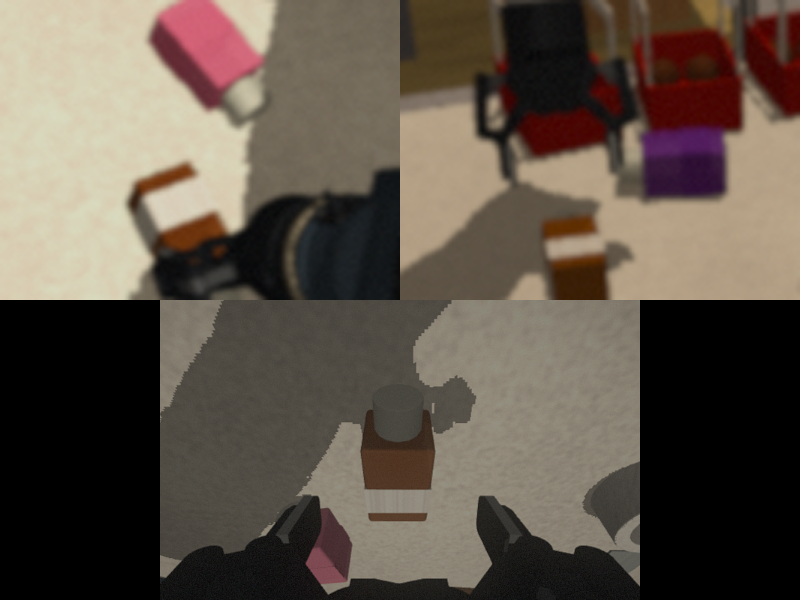

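The fingers straddle the jar (centred at wrist column 398, fingers at 310 and 488), and the pink look-alike is clear of them.

play_rows(
  dp=[
    [0,0,0.04],
    [0,0,0.065],
    [0,0,0.08],
    [0,0,0.08],
  ],
  rot=[
    [0,0,0],
    [0,0,0],
    [0,0,0],
    [0,0,0],
  ],
  grip=[0,0,0,0],
)

```text
clock: 10.8
position: [0.4672, 0.3316, -0.0286]
tool_rot: [0.715, 0.664, -0.159, 0.147]
wrist_force: [-0.0, 1.1, 0.8]
width: 0.0854
grasp_force: 0.0
```

play_rows(
  dp=[
    [0,0,0],
    [0,0,0],
    [0,0,0],
    [0,0,0],
  ],
  rot=[
    [0,0,0],
    [0,0,0],
    [0,0,0],
    [0,0,0],
  ],
  grip=[0.3,0.6,1,1],
)

```text
clock: 11.3
position: [0.4675, 0.3329, -0.028]
tool_rot: [0.715, 0.665, -0.158, 0.147]
wrist_force: [-1.6, 1.5, 4.9]
width: 0.0494
grasp_force: 62.7
```

Run:
```python
from plan import *
now=pose(G,-25)
Gf=np.array([.49,.37,.052])-.008*d
up=Gf+[0,0,.05]
s=lambda t:G+[0,0,min(t*3,1)*.07]
print("A")
for i in range(1,9):
    t=i/8; Gi=G+np.array([(up-G)[0]*t*.5,(up-G)[1]*t*.5,(up-G)[2]*min(1,t*2)]); p=pose(Gi,-25+max(0,(i-2)*7.5)); print(*rel(now,p))
print("B")
n2=p
for i in range(1,7):
    t=min(1,i/6); Gi=Gi0+(up-Gi0)*t if i>1 else Gi+(up-Gi)*t*0+0
    if i==1: Gi0=Gi.copy(); Gi=Gi0+(up-Gi0)*t
    q=pose(Gi,min(65,20+i*7.5)); print(*rel(n2,q))
print("C",*rel(q,pose(Gf,65)), q[0])
```

```text
A
[-0.0071, 0.0013, -0.0157] [0.0, 0.0, 0.0]
[-0.0142, 0.0025, -0.0314] [0.0, 0.0, 0.0]
[-0.0125, 0.0038, -0.0477] [-0.0, 0.125, 0.0]
[-0.0109, 0.005, -0.0652] [-0.0, 0.25, 0.0]
[-0.0023, 0.0063, -0.0681] [0.0, 0.375, 0.0]
[0.0059, 0.0075, -0.0721] [0.0, 0.5, 0.0]
[0.0134, 0.0088, -0.0771] [-0.0, 0.625, -0.0]
[0.0203, 0.01, -0.0831] [-0.0, 0.75, -0.0]
B
[0.0091, 0.0017, -0.0005] [0.0, 0.125, 0.0]
[0.0181, 0.0033, -0.0021] [-0.0, 0.25, 0.0]
[0.0267, 0.005, -0.0049] [0.0, 0.375, 0.0]
[0.0349, 0.0067, -0.0088] [0.0, 0.5, 0.0]
[0.0426, 0.0084, -0.0136] [-0.0, 0.625, 0.0]
[0.0495, 0.01, -0.0194] [0.0, 0.75, 0.0]
C [-0.0453, -0.0, 0.0211] [0.0, 0.0, 0.0] [0.49392769 0.42348491 0.07326196]
```

play_rows(
  dp=[
    [-0.007,0.001,-0.016],
    [-0.014,0.0025,-0.0314],
    [-0.0125,0.0038,-0.0477],
    [-0.011,0.005,-0.065],
    [-0.0023,0.0063,-0.068],
    [0.006,0.0075,-0.072],
    [0.0134,0.0088,-0.077],
    [0.0203,0.01,-0.0831],
  ],
  rot=[
    [0,0,0],
    [0,0,0],
    [0,0.125,0],
    [0,0.25,0],
    [0,0.375,0],
    [0,0.5,0],
    [0,0.625,0],
    [0,0.75,0],
  ],
  grip=[1,1,1,1,1,1,1,1],
)

```text
clock: 12.3
position: [0.4813, 0.3845, 0.0396]
tool_rot: [0.721, 0.67, 0.129, -0.119]
wrist_force: [0.1, -0.6, -4.1]
width: 0.0493
grasp_force: 62.5
```

play_rows(
  dp=[
    [0.009,0.0017,-0.0005],
    [0.018,0.0033,-0.002],
    [0.0267,0.005,-0.005],
    [0.035,0.0067,-0.009],
    [0.0426,0.0084,-0.0136],
    [0.0495,0.01,-0.0194],
    [0.0495,0.01,-0.0194],
    [0.0495,0.01,-0.0194],
  ],
  rot=[
    [0,0.125,0],
    [0,0.25,0],
    [0,0.375,0],
    [0,0.5,0],
    [0,0.625,0],
    [0,0.75,0],
    [0,0.75,0],
    [0,0.75,0],
  ],
  grip=[1,1,1,1,1,1,1,1],
)

```text
clock: 13.3
position: [0.4943, 0.4235, 0.0728]
tool_rot: [0.619, 0.574, 0.393, -0.365]
wrist_force: [0.3, -0.6, -3.2]
width: 0.0491
grasp_force: 62.8
```

Run:
```python
from bench import bot
from plan import *
s=bot.state();r=R.from_quat(s["tool_rot"])
print(s["position"],s["q"].round(2),s["wrist_force"].round(1),s["width"])
# where the jar's axis now points if it did not slip: rotated from lying
rel_=r*pose(G,-25)[1].inv();print("jar z",rel_.apply(d).round(3))
f=bot.grab_frame("side");g=bot.grab_frame("scene")
import pickle;pickle.dump((f,g),open("f5.pkl","wb"))
for n,f in(("side",f),("scene",g)):
    hsv=cv2.cvtColor(f["image"],cv2.COLOR_RGB2HSV);m=cv2.inRange(hsv,(5,120,20),(18,255,255))
    q=proj(f,[[.49,.37,.092]])[0].astype(int);x,y=q;mm=np.zeros_like(m);mm[y-35:y+35,x-35:x+35]=m[y-35:y+35,x-35:x+35]
    print(n,q,proj(f,[[.49,.37,.05],[.49,.37,.134],[.49,.37,.16]]).round(0).tolist())
    for c in cv2.findContours(mm,0,2)[0]:
        if cv2.contourArea(c)>30:print(cv2.boundingRect(c),cv2.minAreaRect(c))
```

```text
[0.49434409 0.42345278 0.07282711] [ 0.23  0.47 -0.78 -0.24  1.04  2.21] [ 0.3 -0.6 -3.2] 0.049069362051551386
jar z [0.001 0.003 1.   ]
side [255 145] [[256.0, 157.0], [254.0, 133.0], [253.0, 125.0]]
(273, 110, 11, 6) ((278.0, 112.5), (5.0, 10.0), 90.0)
scene [405 289] [[402.0, 295.0], [409.0, 283.0], [411.0, 279.0]]
(395, 276, 27, 25) ((408.7010498046875, 285.5885009765625), (24.180343627929688, 22.937671661376953), 68.74949645996094)
```

play_rows(
  dp=[
    [-0.012,0,0.0056],
    [-0.025,0,0.0116],
    [-0.034,0,0.0158],
    [-0.039,0,0.0182],
    [-0.041,0,0.0191],
    [-0.043,0,0.02],
    [-0.043,0,0.02],
  ],
  rot=[
    [0,0,0],
    [0,0,0],
    [0,0,0],
    [0,0,0],
    [0,0,0],
    [0,0,0],
    [0,0,0],
  ],
  grip=[1,1,1,1,1,1,1],
)

```text
clock: 14.28
position: [0.4939, 0.4235, 0.0256]
tool_rot: [0.618, 0.574, 0.394, -0.366]
wrist_force: [-0.7, -0.6, -3.7]
width: 0.0495
grasp_force: 62.8
```

play_rows(
  dp=[
    [-0.001,0,0.0005],
    [-0.002,0,0.001],
    [-0.002,0,0.001],
  ],
  rot=[
    [0,0,0],
    [0,0,0],
    [0,0,0],
  ],
  grip=[1,1,1],
)

```text
clock: 14.65
position: [0.494, 0.4237, 0.0246]
tool_rot: [0.617, 0.574, 0.394, -0.366]
wrist_force: [-1.7, -4.4, 5.5]
width: 0.0493
grasp_force: 63.7
```

play_rows(
  dp=[
    [0.0005,0,0],
    [0.0005,0,0],
    [0.0005,0,0],
    [0.0005,0,0],
    [0.0005,0,0],
    [0.0005,0,0],
  ],
  rot=[
    [0,0,0],
    [0,0,0],
    [0,0,0],
    [0,0,0],
    [0,0,0],
    [0,0,0],
  ],
  grip=[0.35,0.2,0.1,0,0,0],
  newtons=20,
)

```text
clock: 15.4
position: [0.4938, 0.4238, 0.0237]
tool_rot: [0.618, 0.574, 0.394, -0.366]
wrist_force: [-0.0, 0.4, -0.7]
width: 0.0858
grasp_force: 0.0
```

play_rows(
  dp=[
    [0,0,-0.02],
    [0,0,-0.05],
    [0,0,-0.09],
    [0,0,-0.13],
    [0,0,-0.16],
    [0,0,-0.16],
  ],
  rot=[
    [0,0,0],
    [0,0,0],
    [0,0,0],
    [0,0,0],
    [0,0,0],
    [0,0,0],
  ],
  grip=[0,0,0,0,0,0],
)

```text
clock: 16.15
position: [0.4847, 0.2777, 0.0921]
tool_rot: [0.618, 0.574, 0.394, -0.365]
wrist_force: [-0.0, -0.3, 0.0]
width: 0.0855
grasp_force: 0.0
```

Run:
```python
from plan import *
Gf=np.array([.49,.37,.052])-.008*d
p=pose(Gf+[0,0,.05],65); c=(p[0]+p[1].apply([-.0445,0,-.139]),p[1]);print(c[0])
m=(np.array([.488,.28,.19]),pose(Gf,25)[1]); v=(np.array([.49,.29,.26]),Ry)
print(rel(c,m),rel(m,v))
```

```text
[0.48332402 0.27909043 0.0916752 ]
([0.0896, 0.0046, -0.0404], [-0.0, -0.6667, 0.0]) ([0.0388, 0.0013, -0.0592], [0.0, -0.4167, 0.0])
```

play_rows(
  dp=[
    [0.022,0.001,-0.01],
    [0.045,0.002,-0.02],
    [0.067,0.003,-0.03],
    [0.0896,0.0046,-0.0404],
    [0.0896,0.0046,-0.0404],
  ],
  rot=[
    [0,-0.167,0],
    [0,-0.333,0],
    [0,-0.5,0],
    [0,-0.6667,0],
    [0,-0.6667,0],
  ],
  grip=[0,0,0,0,0],
)

```text
clock: 16.77
position: [0.4902, 0.284, 0.1933]
tool_rot: [0.713, 0.666, 0.162, -0.145]
wrist_force: [-0.2, -0.1, -0.9]
width: 0.0855
grasp_force: 0.0
```

play_rows(
  dp=[
    [0.013,0,-0.02],
    [0.026,0.001,-0.04],
    [0.0388,0.0013,-0.0592],
    [0.0388,0.0013,-0.0592],
    [0.0388,0.0013,-0.0592],
  ],
  rot=[
    [0,-0.14,0],
    [0,-0.28,0],
    [0,-0.4167,0],
    [0,-0.4167,0],
    [0,-0.4167,0],
  ],
  grip=[0,0,0,0,0],
)

```text
clock: 17.4
position: [0.4895, 0.2904, 0.2575]
tool_rot: [0.733, 0.681, -0.0, -0.001]
wrist_force: [0.5, 0.6, -0.2]
width: 0.0854
grasp_force: 0.0
```

Run:
```python
from bench import bot
from h import *
import pickle
s=bot.state();print(s["position"],s["tool_rot"].round(3),s["q"].round(2))
f=bot.grab_frame("wrist");pickle.dump(f,open("f6.pkl","wb"));im=f["image"]
hsv=cv2.cvtColor(im,cv2.COLOR_RGB2HSV)
print(proj(f,[[.49,.37,.11],[.49,.37,.084]]).round(0))
m=cv2.inRange(hsv,(4,110,20),(20,255,255))
for c in cv2.findContours(m,0,2)[0]:
    if cv2.contourArea(c)>200: print("amber",cv2.contourArea(c),cv2.boundingRect(c))
x,y=proj(f,[[.49,.37,.11]])[0].astype(int)
cv2.imwrite("pics/lid.png",cv2.resize(im[max(0,y-75):y+75,x-100:x+100,::-1],(800,600),interpolation=cv2.INTER_CUBIC));print("origin",x-100,max(0,y-75))
```

```text
[0.489549   0.29037595 0.25745409] [ 0.733  0.681 -0.    -0.001] [0.53 0.31 0.25 1.51 0.   2.18]
[[313.  83.]
 [313.  83.]]
amber 633.0 (390, 363, 41, 30)
amber 404.0 (340, 345, 99, 30)
amber 2585.0 (287, 56, 52, 54)
origin 212 8
```

View pics/lid.png

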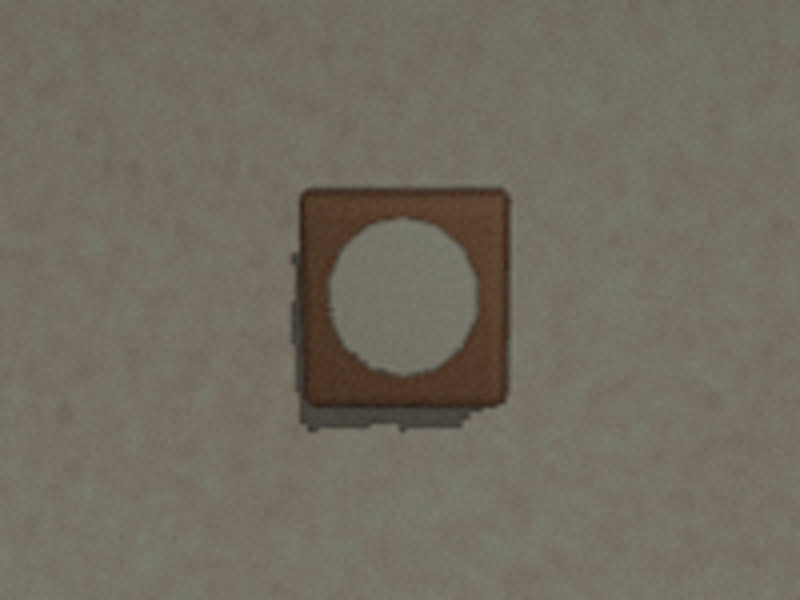

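The jar stands upright on its foot: its body fills crop (302–509, 188–407), the lid centre is at crop (403,296), which is pixel (313,82), and it is square to the tool. Next I locate the lid and fit the carton edges for the free place.

Run:
```python
import pickle
from h import *
f=pickle.load(open("f6.pkl","rb"));print("lid",cast(f,[[312.8,82]],.11).round(4),"body",cast(f,[[313.3,82.3]],.084).round(4))
f=pickle.load(open("f1.pkl","rb"));im=f["image"]
hsv=cv2.cvtColor(im,cv2.COLOR_RGB2HSV)
for p in((302,60),(330,54),(400,70),(285,140),(250,60),(400,40)):print(p,hsv[p[1],p[0]])
m=((hsv[...,1]>85)&(hsv[...,0]<20)).astype(np.uint8)
m=cv2.morphologyEx(m,cv2.MORPH_OPEN,np.ones((3,3)))
L=[[np.flatnonzero(m[r,250:340])[0]+250,r] for r in range(55,205,3) if m[r,250:340].any()]
T=[[c,np.flatnonzero(m[20:130,c])[0]+20] for c in range(310,470,3) if m[20:130,c].any()]
def fit(A):
    P=cast(f,A,.05)[:,:2].astype(np.float32)
    for _ in range(3):
        vx,vy,x,y=cv2.fitLine(P,cv2.DIST_HUBER,0,.01,.01)[:,0];e=(P-[x,y])@[-vy,vx];P=P[abs(e)<.003]
    return np.array([vx,vy]),np.array([x,y]),e.std(),len(P)
l,t=fit(L),fit(T)
l=(l[0]*np.sign(l[0][1]),)+l[1:];t=(t[0]*np.sign(t[0][0]),)+t[1:]
print("left",l,np.degrees(np.arctan2(l[0][1],l[0][0]))-90);print("top",t,np.degrees(np.arctan2(t[0][1],t[0][0])))
a=(np.arctan2(l[0][1],l[0][0])-np.pi/2+np.arctan2(t[0][1],t[0][0]))/2
X=np.array([np.cos(a),np.sin(a)]);Y=np.array([-X[1],X[0]])
M=np.array([l[0],-t[0]]).T;s=np.linalg.solve(M,t[1]-l[1]);C=l[1]+s[0]*l[0]
print("corner",C,"yaw",np.degrees(a),"place",C+.036*X-.103*Y,"centre",C+.0695*X-.0695*Y)
```

```text
lid [[0.4901 0.371  0.11  ]] body [[0.4902 0.3711 0.084 ]]
(302, 60) [ 13 110 109]
(330, 54) [ 15 114 110]
(400, 70) [ 14 109 105]
(285, 140) [ 14 108 113]
(250, 60) [ 22  41 143]
(400, 40) [ 24  34 142]
left (array([0.21459807, 0.97670245], dtype=float32), array([ 0.48129126, -0.02438499], dtype=float32), np.float32(0.00024390018), 50) -12.3919525
top (array([ 0.9761897 , -0.21691866], dtype=float32), array([0.56108296, 0.02388563], dtype=float32), np.float32(0.00020318382), 54) -12.528115
corner [0.49511778 0.03854372] yaw -12.460032 place [ 0.50804675 -0.06979761] centre [ 0.5479856  -0.04431454]
```

play_rows(
  dp=[
    [0.04,-0.003,0],
    [0.0808,-0.0058,0.02],
    [0.0808,-0.0058,0.07],
    [0.0808,-0.0058,0.12],
    [0.0808,-0.0058,0.16],
    [0.0808,-0.0058,0.19],
    [0.0808,-0.0058,0.213],
    [0.0808,-0.0058,0.213],
  ],
  rot=[
    [0,0,0],
    [0,0,0],
    [0,0,0],
    [0,0,0],
    [0,0,0],
    [0,0,0],
    [0,0,0],
    [0,0,0],
  ],
  grip=[0,0,0,0,0.2,0.2,0.2,0.2],
)

```text
clock: 18.45
position: [0.4887, 0.3687, 0.0446]
tool_rot: [0.733, 0.68, -0.002, -0.001]
wrist_force: [0.2, -0.2, -0.2]
width: 0.0681
grasp_force: 0.0
```

play_rows(
  dp=[
    [0,0,0],
    [0,0,0],
    [0,0,0],
    [0,0,0],
    [0,0,0],
  ],
  rot=[
    [0,0,0],
    [0,0,0],
    [0,0,0],
    [0,0,0],
    [0,0,0],
  ],
  grip=[0.4,0.6,0.8,1,1],
  newtons=50,
)

```text
clock: 19.08
position: [0.4906, 0.3714, 0.0482]
tool_rot: [0.733, 0.681, 0.001, 0.0]
wrist_force: [-1.1, -1.3, 6.3]
width: 0.0322
grasp_force: 49.4
```

play_rows(
  dp=[
    [0,0,-0.01],
    [0,0,-0.03],
    [0,0,-0.065],
    [0,0,-0.105],
    [0,0,-0.14],
    [0,0,-0.16],
    [0,0,-0.16],
  ],
  rot=[
    [0,0,0],
    [0,0,0],
    [0,0,0],
    [0,0,0],
    [0,0,0],
    [0,0,0],
    [0,0,0],
  ],
  grip=[1,1,1,1,1,1,1],
)

```text
clock: 19.95
position: [0.4908, 0.3717, 0.2085]
tool_rot: [0.733, 0.681, 0.002, 0.0]
wrist_force: [-1.0, 0.5, -4.4]
width: 0.0325
grasp_force: 50.5
```

play_rows(
  dp=[
    [-0.02,0.002,0],
    [-0.06,0.006,0],
    [-0.11,0.012,0],
    [-0.165,0.019,0],
    [-0.22,0.025,0],
    [-0.275,0.031,0],
    [-0.33,0.038,0],
    [-0.38,0.044,0],
  ],
  rot=[
    [0,0,0],
    [0,0,0.02],
    [0,0,0.04],
    [0,0,0.06],
    [0,0,0.08],
    [0,0,0.1],
    [0,0,0.12],
    [0,0,0.1377],
  ],
  grip=[1,1,1,1,1,1,1,1],
)

```text
clock: 20.95
position: [0.5047, -0.0136, 0.2057]
tool_rot: [0.78, 0.626, -0.001, -0.0]
wrist_force: [0.3, -0.4, -3.2]
width: 0.0324
grasp_force: 50.3
```

play_rows(
  dp=[
    [-0.03,0.008,0],
    [-0.05,0.0127,0],
    [-0.0568,0.0144,0],
    [-0.0568,0.0144,0],
    [-0.0568,0.0144,0],
  ],
  rot=[
    [0,0,0],
    [0,0,0],
    [0,0,0],
    [0,0,0],
    [0,0,0],
  ],
  grip=[1,1,1,1,1],
)

```text
clock: 21.58
position: [0.5077, -0.069, 0.2065]
tool_rot: [0.779, 0.626, -0.0, -0.0]
wrist_force: [-0.3, 0.2, -3.3]
width: 0.0324
grasp_force: 50.3
```

Run:
```python
from bench import bot
import pickle
from h import *
s=bot.state();print(s["position"].round(4),R.from_quat(s["tool_rot"]).as_matrix().round(4).tolist())
f=bot.grab_frame("wrist");pickle.dump(f,open("f7.pkl","wb"));im=f["image"]
hsv=cv2.cvtColor(im,cv2.COLOR_RGB2HSV)
m=((hsv[...,1]>85)&(hsv[...,0]<20)).astype(np.uint8)
m=cv2.morphologyEx(m,cv2.MORPH_OPEN,np.ones((3,3)))
# expected rim corners from the first fit
a=np.radians(-12.46);X=np.array([np.cos(a),np.sin(a)]);Y=np.array([-X[1],X[0]]);c=np.array([.548,-.0443])
K=proj(f,[np.r_[c+.0695*(i*X+j*Y),.05] for i,j in((-1,-1),(-1,1),(1,1),(1,-1))]);print("rim expected",K.round(0).tolist())
def edge(A,B,n):
    out=[]
    nrm=np.array([(B-A)[1],-(B-A)[0]]);nrm/=np.linalg.norm(nrm)
    ctr=K.mean(0)
    if nrm@(A-ctr)<0:nrm=-nrm
    for t in np.linspace(.1,.9,n):
        p=A+t*(B-A)
        for o in np.arange(12,-13,-.5):
            q=np.round(p+o*nrm).astype(int)
            if 0<=q[1]<400 and 0<=q[0]<640 and m[q[1],q[0]]:out.append(o);break
    return np.array(out),nrm
for k,(i,j) in{"left":(0,1),"top":(1,2)}.items():
    o,n=edge(K[i],K[j],25);print(k,n.round(2),o.tolist())
x,y,w,h=cv2.boundingRect(m);print(x,y,w,h)
for p in((.508,-.0698,.16),(.508,-.0698,.244)):print(proj(f,[p]).round(0))
for r in range(100,400,20):
    z=np.flatnonzero(m[r]);print(r,[(g[0],g[-1]) for g in np.split(z,np.flatnonzero(np.diff(z)>3)+1) if len(g)>3])
```

```text
[ 0.5077 -0.069   0.2065] [[0.2151, 0.9766, -0.0006], [0.9766, -0.2151, 0.0002], [0.0001, -0.0006, -1.0]]
rim expected [[283.0, 205.0], [279.0, 56.0], [436.0, 56.0], [422.0, 205.0]]
left [-1.    0.03] [10.0, 0.5, 0.0, 0.0, 0.0, -0.5, -0.5, 0.5, -1.0, 0.0, 0.0, 0.0, -0.5, -0.5, -0.5, 0.0, 0.0, 0.0, 0.0, -0.5, -0.5, 0.5]
top [ 0. -1.] [0.0, 0.0, 0.0, 0.0, 0.0, 0.0, 0.0, 0.0, 0.0, 0.0, 0.0, 0.0, 0.0, 0.0, 0.0, 0.0, 0.0, 0.5, 0.5, 0.5, 0.5, 0.5, 0.5, 0.5, 0.5]
262 38 346 312
[[320. 206.]]
[[320. 265.]]
100 [(np.int64(280), np.int64(293)), (np.int64(339), np.int64(348)), (np.int64(352), np.int64(358)), (np.int64(367), np.int64(381)), (np.int64(545), np.int64(561))]
120 [(np.int64(281), np.int64(300)), (np.int64(332), np.int64(360)), (np.int64(366), np.int64(397)), (np.int64(419), np.int64(429)), (np.int64(541), np.int64(559))]
140 [(np.int64(281), np.int64(371)), (np.int64(422), np.int64(427)), (np.int64(539), np.int64(557))]
160 [(np.int64(282), np.int64(357)), (np.int64(363), np.int64(425)), (np.int64(538), np.int64(555))]
180 [(np.int64(364), np.int64(377))]
200 [(np.int64(269), np.int64(385)), (np.int64(419), np.int64(422))]
220 [(np.int64(262), np.int64(373))]
240 [(np.int64(264), np.int64(291)), (np.int64(345), np.int64(372)), (np.int64(496), np.int64(515))]
260 [(np.int64(488), np.int64(558)), (np.int64(563), np.int64(579))]
280 [(np.int64(481), np.int64(546)), (np.int64(551), np.int64(605))]
300 [(np.int64(474), np.int64(595))]
320 [(np.int64(493), np.int64(520)), (np.int64(524), np.int64(584))]
340 [(np.int64(524), np.int64(557)), (np.int64(561), np.int64(566))]
360 []
380 []
```

play_rows(
  dp=[
    [0,0,0.025],
    [0,0,0.06],
    [0,0,0.09],
    [0,0,0.1],
    [0,0,0.11],
    [0,0,0.12],
    [0,0,0.12],
  ],
  rot=[
    [0,0,0],
    [0,0,0],
    [0,0,0],
    [0,0,0],
    [0,0,0],
    [0,0,0],
    [0,0,0],
  ],
  grip=[1,1,1,1,1,1,1],
)

```text
clock: 22.5
position: [0.5078, -0.0696, 0.0865]
tool_rot: [0.78, 0.626, -0.0, -0.0]
wrist_force: [0.5, -0.8, -4.2]
width: 0.0322
grasp_force: 50.4
```

play_rows(
  dp=[
    [0,0,0.01],
    [0,0,0.02],
    [0,0,0.027],
    [0,0,0.031],
    [0,0,0.033],
    [0,0,0.033],
  ],
  rot=[
    [0,0,0],
    [0,0,0],
    [0,0,0],
    [0,0,0],
    [0,0,0],
    [0,0,0],
  ],
  grip=[1,1,1,1,1,1],
)

```text
clock: 23.25
position: [0.508, -0.0697, 0.0538]
tool_rot: [0.78, 0.626, -0.0, 0.0]
wrist_force: [-0.8, -0.3, -4.0]
width: 0.0325
grasp_force: 50.7
```

No wall contact on the way in; ease down to the floor.

play_rows(
  dp=[
    [0,0,0.001],
    [0,0,0.002],
    [0,0,0.003],
    [0,0,0.003],
  ],
  rot=[
    [0,0,0],
    [0,0,0],
    [0,0,0],
    [0,0,0],
  ],
  grip=[1,1,1,1],
)

```text
clock: 23.75
position: [0.5084, -0.0698, 0.0531]
tool_rot: [0.78, 0.626, 0.001, 0.001]
wrist_force: [-7.7, 1.1, 20.2]
width: 0.0326
grasp_force: 53.1
```

Seated (contact force up). Relax 2 mm, open partly, then rise.

play_rows(
  dp=[
    [0,0,-0.0015],
    [0,0,-0.002],
    [0,0,-0.002],
    [0,0,-0.002],
    [0,0,-0.002],
  ],
  rot=[
    [0,0,0],
    [0,0,0],
    [0,0,0],
    [0,0,0],
    [0,0,0],
  ],
  grip=[1,0.55,0.42,0.42,0.42],
  newtons=20,
)

```text
clock: 24.38
position: [0.508, -0.0697, 0.0526]
tool_rot: [0.78, 0.626, -0.0, -0.0]
wrist_force: [0.8, -0.4, -0.1]
width: 0.0494
grasp_force: 0.0
```

play_rows(
  dp=[
    [0,0,-0.015],
    [0,0,-0.04],
    [0,0,-0.09],
    [0,0,-0.14],
    [0,0,-0.16],
    [0,0,-0.16],
  ],
  rot=[
    [0,0,0],
    [0,0,0],
    [0,0,0],
    [0,0,0],
    [0,0,0],
    [0,0,0],
  ],
  grip=[0.42,0.42,0.42,0.42,0.42,0.42],
)

```text
clock: 25.12
position: [0.509, -0.0698, 0.215]
tool_rot: [0.78, 0.626, 0.001, 0.001]
wrist_force: [-0.3, 0.3, -0.8]
width: 0.0497
grasp_force: 0.0
```

Run:
```python
from bench import bot
from h import *
s=bot.state();print(s["position"].round(4),s["width"],s["wrist_force"].round(1))
f=bot.grab_frame("wrist");im=f["image"];hsv=cv2.cvtColor(im,cv2.COLOR_RGB2HSV)
m=((hsv[...,1]<60)&(hsv[...,2]>95)).astype(np.uint8)
a=np.radians(-12.46);X=np.array([np.cos(a),np.sin(a)]);Y=np.array([-X[1],X[0]]);c=np.array([.548,-.0443])
# lids: bright grey discs at z=.115
for i,j in((-1,-1),(-1,1),(1,1),(1,-1)):
    q=proj(f,[np.r_[c+.0335*(i*X+j*Y),.115]])[0];x,y=q.astype(int);w=32
    t=m[max(0,y-w):y+w,x-w:x+w];cs=cv2.findContours(t,0,2)[0];k=max(cs,key=cv2.contourArea)
    (u,v),rad=cv2.minEnclosingCircle(k);o=np.array([u+x-w,v+max(0,y-w)])
    print((i,j),"off mm",((cast(f,[o],.115)[0,:2]-(c+.0335*(i*X+j*Y)))*1000).round(1),"r",round(rad,1),cv2.contourArea(k))
# tamper in side and scene views vs standing prediction
for n in("side","scene"):
    g=bot.grab_frame(n)["image"];o=__import__("pickle").load(open("f2.pkl","rb"))[n]["image"]
    b=(slice(290,390),slice(290,390)) if n=="side" else (slice(80,150),slice(255,325))
    print(n,"pan region diff",np.abs(g[b].astype(int)-o[b]).mean().round(2))
```

```text
[ 0.509  -0.0698  0.215 ] 0.049668036988058946 [-0.3  0.3 -0.8]
(-1, -1) off mm [-0.8  0.2] r 20.2 957.0
(-1, 1) off mm [-2.6 -1.2] r 22.5 1449.5
(1, 1) off mm [10.6 -1.5] r 35.4 1974.5
(1, -1) off mm [-1.  1.] r 44.5 2487.5
side pan region diff 26.61
scene pan region diff 25.11
```

```bash
python3 -c "
from bench import bot
print(bot.finish_job())"
```

```text
the job is handed in; nothing more can be done
None
```

The job is handed in at about 25 s: the tamper stands in the pan, and the jar was stood up on the bench, released, retaken and set lid up in the freed place, its lid within about 1 mm of centre; a late check of the pan was inconclusive, so the tamper was last confirmed upright just after its release.

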